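Back up a straightedge on a foam slab with an indexing stop

TASK

Take the aluminium straightedge off the pink foam slab and stand it, on its narrow edge as it stands now, on the plywood baseboard flush along the slab's cut edge that faces the blue stop, with the stop's foot about opposite its middle, and let go of it. Then pull up the stop's orange plunger knob, slide the blue section to the next hole towards the straightedge and let the pin down fully into that hole. Finish while still holding the knob with the pin engaged; leave the loose things around alone.

Things in the scene. Friction and masses are not known exactly. Their poses are not given: they have to be found in the camera images.
- jig: fixed plywood baseboard 380 x 510 x 12 mm with a pink foam slab 320 (x) x 240 (y) x 25 mm fixed on it. Origin: on the bench, right under the middle of the slab's free edge; x along that edge, y level away from the slab to the stop, z up. Slab: y -240 to 0, x -160 to 160. Tops: baseboard z = 12, slab z = 37. Six cored holes 42 mm across
- straightedge: loose aluminium box-section straightedge, black end caps, 240 long (x) x 25 wide (y) x 50 high (z), about 0.35 kg, standing on the slab on its 240 x 25 face. Origin: centre of its underside. Flush, its centre line is 12.5 mm from the slab edge. Grip it across the 25 mm by its topmost 15 to 20 mm, so that the fingertips clear the slab
- end_a (a point): point on the straightedge's underside centre line, 115 mm from its middle (its -x end)
- end_b (a point): the same at its +x end
- stop: fixed aluminium rail 40 wide (x) x 160 long (y) x 16 high on the baseboard, same yaw as the jig, with 10 mm holes in its top at 40 mm pitch. Origin: on the baseboard top under the hole where the pin starts, 150 mm from the slab edge; the next hole is 40 mm nearer the slab (-y). The blue section rides on it; all but the knob is under 40 mm above the baseboard
- foot (a point): centre of the face of the blue section's rubber foot (66 mm wide, top 27 mm above the baseboard), which looks to the slab (stop -y), 83 mm ahead of the knob's axis. With the pin in the next hole it stands 2 mm off a flush straightedge
- section (a joint): slide of the blue section along the rail (m): 0 = pin in its starting hole (play 1 mm either way), growing towards the slab; 0.040 = next hole; end stop at 0.050. Friction about 1.5 N. Moves only while the pin is lifted clear
- plunger (a joint): lift of the plunger (m): 0 = pin fully down in a hole, 0.014 = end of travel; the pin is clear of the rail from 0.010 up. The pin is 8 mm across with a rounded end. A spring pushes it down with 2.5 N at 0 and 4 N at full lift; on the rail between holes it rests at about 0.010
- knob: orange round plunger knob, an upright cylinder 30 mm across and 26 mm high that moves with section and plunger. With the pin down its underside is 50 and its top 76 mm above the bench. Under it is a steel collar 18 mm across. Origin on its axis, at the height of the baseboard top when the pin is down
- knob_mid (a point): centre of the orange knob, on its axis, 51 mm above the baseboard (63 mm above the bench) when the pin is down
- plug0: pink foam plug, a cylinder 38 mm across and 25 mm high, standing on the far right of the slab (bystander; origin at its underside)
- plug1: second such plug on the slab (bystander)
- plug2: third such plug, on the bench to the right (bystander)
- hole_saw: steel hole saw, an open cup 42 mm across and 45 mm high, mouth up, on the bench to the left (bystander)
- wrench: steel wrench on the bench to the left (bystander)
- screwdriver: screwdriver on the bench to the right (bystander)
There are look-alikes about, which are no part of the job. Of the things that look like the straightedge, the larger one is meant.

How it is judged:
By the outcome, as a careful person would: the job done as asked, in the order asked, and still so for the second after the job is handed in, while the arm keeps its last pose, push and grip.
It also fails if it takes over 51 s, if anything falls off the work surface, if the arm or the gripper's body presses on something with over 40 N, if the wrist force passes 120 N, or if a joint passes its speed limit or range.

ROBOT

A 7-joint arm with a two-finger parallel gripper is mounted at the origin on the work surface. World frame = base frame: x ahead of the robot, y to its left, z up, the work surface at z = 0. Lengths are in m, angles in rad, forces in N, time in s.
With the tool pointing down it reaches from about 0.425 to 0.875 m from the base axis. Payload 8.4 kg.
Tool frame: the origin (TCP) lies between the finger pads; the fingertips stand 19 mm ahead of it and the grasp point (between the pads) is the TCP; z points along the fingers, y is the direction in which the jaws open and shut (so a half turn about z gives the same grasp; the last joint's range is limited). The gripper opens to 87 mm and grips with 3 to 60 N. Pads are 19 mm wide; open, the fingers measure 117 mm over their backs; the gripper's body (75 mm by 190 mm) begins 51 mm behind the grasp point.
Start: joints at [1.108, 0.333, 0.04, 1.465, -0.013, 1.343, -0.059], TCP at [0.231, -0.607, 0.242] pointing down, gripper open.
Joint ranges: [-2.58, 2.58], [-0.38, 2.09], [-1.3, 1.39], [0.25, 2.4], [-1.5, 4.64], [0.08, 2.09], [-2.65, 2.65]. Speed limits (rad/s): [2.22, 2.22, 2.79, 2.79, 3.14, 3.14, 3.14].

INTERFACE

Orientations are given as a unit quaternion [x, y, z, w].
In Python, from bench import observe, vision, r, nets gives the robot as it stands.
- The arm moves only by the tool apply_moves, never from a script. Its argument "plan" is a list of rows, each an object with "grip": the finger opening in m, from 0 to 0.087; "translation": the shift along the tool's x, y, z in m, a list of three; "spin": the turn about the tool's z in degrees. A call has 1 to 10 rows; each row shifts and turns the commanded pose from where the row before left it, along the tool's axes as they then stand; what a row does not reach is not made up. A row lasts 1/10 s, in which the tool goes at most 50 mm and 8.59 degrees, less where a joint would pass 70% of its speed; a pose out of reach is approached as far as the arm can. A call with a gripper value outside its range is refused whole. The fingers move at their own pace and stop on an object; "grip_force" is the grip in N (left out, the last holds). Time passes only in rows, so rows that do not move let the fingers close. It gives the time, the measured TCP pose, the force and the opening at its end, in the units of the state.
- observe(): the state, without advancing time (a new reading comes with each control period).
- vision.grab_frame(name): name is "scene" or "top" or "wrist"; returns (picture, depth): 420x560x3 uint8, red, green, blue; 420x560 float32, m along the optical axis (not along the pixel's ray), 0 where there is no reading.
- vision.get_calibration(name): a dict with "fx", "fy", "cx", "cy" (pixels), "rvec" (rotation vector, rad) and "tvec" (3), from world to camera coordinates, as OpenCV has them; the wrist camera has in their place "tool_from_camera" (4x4, takes a point from camera to tool coordinates, whose origin is the TCP and whose axes are the flange's). Camera axes: x right, y down, z forward; pixel columns grow to the right and rows downward; lengths in m; the calibration is good to about 2 mm. A picture is of the moment at which its call begins: read the wrist's pose just before it. get_calibration takes no time and is no camera call.
- r.sign_off(): hands the job in, once; it reports no verdict.
Trained networks look in the newest picture that a camera, given by its name, has taken for a name from the list of things; names that differ only in an ending like _2 or _b are one class to them, and where a whole thing is asked for, a point or a joint stands for the part that bears it (a point fixed in the world has none). Each returns a list of dicts, best first, with "conf" (0 to 1); they miss things now and then, are a little off and sometimes report something else, mostly with a low value. They report only what shows in the picture. A call takes as long as a camera call. They do not tell look-alikes from the thing itself.
- nets.recognise(camera, target): "xy" ([column, row] in pixels, amid what is visible of it).
- nets.regions_of(camera, target): "mask" (420x560 bool, what is visible of it) and "xy" ([column, row] in pixels, amid what is visible of it).
- nets.landmark_of(camera, target): "xy" ([column, row] in pixels: a listed point, or the origin of a listed thing).
The state is a dict: "time_s": time; "joint_pos": joint angles; "joint_vel": joint speeds; "joint_efforts": joint torques, N m; "position": TCP position; "tool_rot": TCP orientation; "wrist_force": force on the tool from outside, world axes, zero at the start; "moment": the same for the moment, N m; "finger_gap": finger opening in m.
Only numpy, scipy, OpenCV 4.12 (cv2) and the standard library are available. Lean on these libraries where they do the work, as an engineer would, in place of code of your own. Each camera call takes 0.05 s, during which the arm holds its last target. There are 200 camera calls.

## Working session

There is one attempt and no reset: what is moved stays moved. The work goes in short steps, Python scripts to look and compute and a tool call to move; the robot and the scene stay as the last step left them, time stands still between calls to the robot, and variables do not carry over. Pictures are saved under pics/ and viewed, about 8 in all and at most 12, crops included, and the job is handed in when it is done.

Besides the shell and the picture viewer there is one more tool, called in YAML: its name, and indented under it one key for each argument. apply_moves: Moves the arm, as the interface text tells. Its arguments: {"type":"object","properties":{"plan":{"type":"array"},"grip_force":{"type":"number"}},"required":["plan"]}

```bash
mkdir -p pics; cat > h.py <<'E'
import numpy as np, cv2
from scipy.spatial.transform import Rotation as R
from bench import observe, vision, r, nets
def cam(n, s=None):
    c=vision.get_calibration(n); K=np.array([[c['fx'],0,c['cx']],[0,c['fy'],c['cy']],[0,0,1]])
    if 'rvec' in c:
        Rm=cv2.Rodrigues(np.array(c['rvec'],float))[0]; t=np.array(c['tvec'],float).ravel()
        return K,Rm.T,-Rm.T@t
    T=np.array(c['tool_from_camera']); s=s or observe()
    Rt=R.from_quat(s['tool_rot']).as_matrix(); p=np.array(s['position'])
    return K,Rt@T[:3,:3],Rt@T[:3,3]+p
def at_z(C,uv,z):
    K,Rw,o=C; d=Rw@np.linalg.inv(K)@np.array([uv[0],uv[1],1.]); return o+d*(z-o[2])/d[2]
def cloud(C,D):
    K,Rw,o=C; v,u=np.indices(D.shape)
    p=np.stack([(u-K[0,2])/K[0,0]*D,(v-K[1,2])/K[1,1]*D,D],-1)@Rw.T+o
    p[D<=0]=np.nan; return p
def proj(C,P):
    K,Rw,o=C; q=(np.atleast_2d(P)-o)@Rw@K.T; return q[:,:2]/q[:,2:]
E
cat > a.py <<'E'
from h import *
for n in ['top','scene']:
    im,D=vision.grab_frame(n); cv2.imwrite(f'pics/{n}1.png',im[...,::-1]); C=cam(n); P=cloud(C,D)
    np.savez(f'{n}1.npz',im=im,D=D)
    print(n,C[2].round(3))
    for t in ['straightedge','knob','stop','jig']:
        for x in nets.regions_of(n,t)[:3]:
            m=x['mask']; q=P[m]; q=q[~np.isnan(q[:,0])]
            print(t,round(x['conf'],2),np.round(x['xy']),m.sum(),np.median(q,0).round(3) if len(q) else None)
    for t in ['straightedge','end_a','end_b','foot','knob_mid','jig','stop']:
        print(t,[(round(x['conf'],2),np.round(x['xy'],1)) for x in nets.landmark_of(n,t)[:3]])
s=observe();print(s['time_s'],s['tool_rot'],s['wrist_force'])
E
python3 a.py
```

```text
top [0.243 0.024 1.572]
straightedge 0.6 [392. 283.] 383 [ 0.313 -0.29   0.031]
straightedge 0.55 [300. 186.] 805 [ 0.58  -0.022  0.085]
knob 0.68 [217. 213.] 90 [0.493 0.223 0.074]
stop 0.88 [218. 218.] 1272 [0.49  0.213 0.029]
jig 0.72 [266. 205.] 19166 [0.535 0.073 0.013]
jig 0.18 [345. 207.] 138 [ 0.518 -0.144  0.06 ]
straightedge [(0.89, array([388.6, 277.5])), (0.76, array([298.5, 186.7])), (0.66, array([294.6, 145.8]))]
end_a [(0.93, array([294.3, 149.7])), (0.88, array([411. , 257.8])), (0.83, array([300.6, 221.2]))]
end_b [(0.93, array([294.3, 149.7])), (0.88, array([411. , 257.8])), (0.83, array([300.6, 221.2]))]
foot [(0.62, array([243.5, 208.2]))]
knob_mid [(0.64, array([214.5, 215.1]))]
jig [(0.66, array([265. , 205.4])), (0.51, array([117.3, 177.4]))]
stop [(0.66, array([220.1, 219.5]))]
scene [ 1.283 -0.304  1.248]
straightedge 0.94 [280. 243.] 1223 [ 0.602 -0.024  0.084]
straightedge 0.65 [157. 205.] 515 [ 0.326 -0.296  0.029]
knob 0.44 [129. 316.] 201 [ 0.643 -0.437  0.023]
knob 0.43 [346. 186.] 123 [0.499 0.22  0.071]
stop 0.94 [345. 196.] 1178 [0.499 0.212 0.029]
jig 0.93 [300. 228.] 18272 [0.575 0.054 0.014]
straightedge [(0.7, array([153.3, 208. ])), (0.68, array([279.1, 245.4])), (0.23, array([343.7, 196. ]))]
end_a [(0.98, array([140.3, 228.9])), (0.93, array([260.1, 212.3])), (0.79, array([300.4, 279.8]))]
end_b [(0.98, array([140.3, 228.9])), (0.93, array([260.1, 212.3])), (0.79, array([300.4, 279.8]))]
foot [(0.76, array([319.2, 206.6])), (0.65, array([392.2, 173.9]))]
knob_mid [(0.47, array([343.7, 184. ]))]
jig [(0.79, array([304. , 223.3]))]
stop [(0.72, array([346.1, 195.6]))]
1.2 [ 9.83507593e-01  1.80866842e-01  2.23082020e-06 -1.60119145e-05] [0.22850627 0.00607441 0.07203741]
```

```bash
python3 -c "
import cv2
a=cv2.imread('pics/top1.png')[110:310,90:450];b=cv2.imread('pics/scene1.png')[120:360,100:460]
a=cv2.resize(a,(540,300));b=cv2.resize(b,(450,300))
import numpy as np
cv2.imwrite('pics/v1.png',np.vstack([cv2.resize(a,(540,300)),cv2.resize(b,(540,300))]))"
```

```text
(no output)
```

View pics/v1.png

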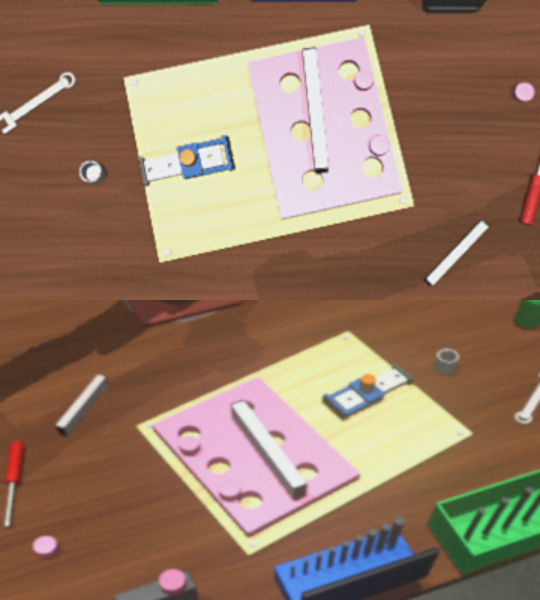

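```bash
cat > b.py <<'E'
from h import *
for n in ['top','scene']:
    d=np.load(f'{n}1.npz'); im=d['im']; D=d['D']; C=cam(n); P=cloud(C,D)
    hsv=cv2.cvtColor(im,cv2.COLOR_RGB2HSV).astype(int)
    pink=((hsv[...,0]>140)&(hsv[...,0]<=176)&(hsv[...,1]>25)&(hsv[...,2]>120)).astype(np.uint8)
    nl,L,st,_=cv2.connectedComponentsWithStats(pink); k=1+st[1:,4].argmax(); m=L==k
    v,u=np.nonzero(m); w=np.array([at_z(C,(a,b),.037)[:2] for a,b in zip(u,v)])
    rc=cv2.minAreaRect(w.astype(np.float32)*1000); print(n,'slab rect',rc)
    # straightedge tops
    for lo,hi,nm in [(.078,.095,'se')]:
        q=(P[...,2]>lo)&(P[...,2]<hi)&(np.abs(P[...,0]-.59)<.16)&(np.abs(P[...,1]+.02)<.08)
        print(nm,q.sum(),cv2.minAreaRect((P[q][:,:2]*1000).astype(np.float32)),np.median(P[q][:,2]))
    org=(hsv[...,0]>8)&(hsv[...,0]<20)&(hsv[...,1]>170)&(hsv[...,2]>150)&(np.abs(P[...,0]-.49)<.06)&(np.abs(P[...,1]-.22)<.06)&(P[...,2]>.06)
    print('knob',org.sum(),np.median(P[org],0) if org.sum() else 0)
    q=(P[...,2]>.015)&(P[...,2]<.06)&(np.abs(P[...,0]+.3-.31-.3)<.0)
    for i,nm in enumerate(['big','small']):
        pass
E
python3 b.py
```

```text
top slab rect ((598.1259765625, -95.7673568725586), (271.9044189453125, 109.94780731201172), 12.483757019042969)
se 710 ((586.339599609375, -21.24492835998535), (241.24365234375, 25.20032501220703), 5.721639633178711) 0.0853830500684446
knob 1 [0.48417678 0.21266181 0.06669691]
scene slab rect ((568.6495361328125, -40.849365234375), (323.75152587890625, 241.15664672851562), 12.624663352966309)
se 811 ((588.5444946289062, -21.31350326538086), (243.96621704101562, 27.551212310791016), 6.107516765594482) 0.08572433868535989
knob 42 [0.49697736 0.22082638 0.07481074]
```

apply_moves:
  plan:
    - {"grip":0.087,"translation":[0.032,-0.03,-0.005],"spin":0}
    - {"grip":0.087,"translation":[0.032,-0.03,-0.005],"spin":0}
    - {"grip":0.087,"translation":[0.032,-0.03,-0.005],"spin":0}
    - {"grip":0.087,"translation":[0.032,-0.03,-0.005],"spin":0}
    - {"grip":0.087,"translation":[0.032,-0.03,-0.005],"spin":0}
    - {"grip":0.087,"translation":[0.032,-0.03,-0.005],"spin":0}
    - {"grip":0.087,"translation":[0.032,-0.03,-0.005],"spin":0}
    - {"grip":0.087,"translation":[0.032,-0.03,-0.005],"spin":0}
    - {"grip":0.087,"translation":[0.032,-0.03,-0.005],"spin":0}
    - {"grip":0.087,"translation":[0.032,-0.03,-0.005],"spin":0}

```text
time_s: 2.2
position: [0.4241, -0.2115, 0.2921]
tool_rot: [0.984, 0.181, 0.0, 0.0]
wrist_force: [1.0, -0.2, -0.8]
finger_gap: 0.0869
```

apply_moves:
  plan:
    - {"grip":0.087,"translation":[0.032,-0.03,0],"spin":0}
    - {"grip":0.087,"translation":[0.032,-0.03,0],"spin":0}
    - {"grip":0.087,"translation":[0.032,-0.03,0],"spin":0}
    - {"grip":0.087,"translation":[0.032,-0.03,0],"spin":0}
    - {"grip":0.087,"translation":[0.032,-0.03,0],"spin":0}
    - {"grip":0.087,"translation":[0.032,-0.03,0],"spin":0}
    - {"grip":0.087,"translation":[0,0,0],"spin":4.1}
    - {"grip":0.087,"translation":[0,0,0],"spin":4.1}
    - {"grip":0.087,"translation":[0,0,0],"spin":0}

```text
time_s: 3.1
position: [0.539, 0.0236, 0.2915]
tool_rot: [0.994, 0.11, -0.0, -0.0]
wrist_force: [-0.1, 1.0, 0.2]
finger_gap: 0.0872
```

```bash
cat > w.py <<'E'
import sys
from h import *
tag=sys.argv[1]
s=observe(); im,D=vision.grab_frame('wrist'); C=cam('wrist',s)
np.savez(f'w{tag}.npz',im=im,D=D,K=C[0],R=C[1],o=C[2])
cv2.imwrite(f'pics/w{tag}.png',im[...,::-1])
x=R.from_quat(s['tool_rot']).as_matrix()[:,0]
print('t',s['time_s'],'pos',np.round(s['position'],4),'yaw',np.degrees(np.arctan2(x[1],x[0])).round(2),'F',np.round(s['wrist_force'],1),'gap',s['finger_gap'],'cam',C[2].round(3))
E
python3 w.py 1; python3 -c "
from h import *
print(np.round(vision.get_calibration('wrist')['tool_from_camera'],3))"
```

```text
t 3.1 pos [0.539  0.0236 0.2915] yaw 12.61 F [-0.1  1.   0.2] gap 0.08716449129436239 cam [0.61  0.041 0.433]
[[ 0.    -0.965 -0.263  0.073]
 [ 1.     0.001 -0.    -0.001]
 [ 0.001 -0.263  0.965 -0.142]
 [ 0.     0.     0.     1.   ]]
```

View pics/w1.png

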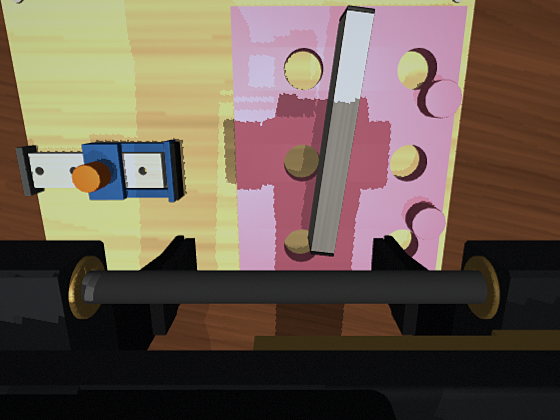

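```bash
cat > m.py <<'E'
import sys
from h import *
def meas(tag):
    d=np.load(f'w{tag}.npz'); C=(d['K'],d['R'],d['o']); im=d['im']; P=cloud(C,d['D']); hsv=cv2.cvtColor(im,cv2.COLOR_RGB2HSV).astype(int)
    s=(P[...,2]>.078)&(P[...,2]<.1)&(np.abs(P[...,0]-.59)<.18)&(np.abs(P[...,1]+.02)<.08); s[240:]=0
    q=P[s]; print('se top z',np.median(q[:,2]),'rect',cv2.minAreaRect((q[:,:2]*1000).astype(np.float32)))
    # slab edge: pixel per row where hue goes yellow->pink
    pts=[]; z=[]
    for v in range(10,232,3):
        h=hsv[v,200:270,0]; pk=np.nonzero((h>140)|(h<10))[0]; 
        zz=P[v,200:270,2]; st=np.nonzero(zz>.026)[0]
        if len(pk): pts.append([200+pk[0]-.5,v])
        if len(st): z.append([200+st[0]-.5,v])
    for nm,pt in [('col',pts),('dep',z)]:
        w=np.array([at_z(C,p,.037)[:2] for p in pt]); 
        vx,vy,x0,y0=cv2.fitLine((w*1000).astype(np.float32),cv2.DIST_HUBER,0,.01,.01).ravel()
        res=(w*1000-[x0,y0])@[-vy,vx]; print(nm,len(w),'yaw',np.degrees(np.arctan(vy/vx)),'pt',x0,y0,'res',np.abs(res).mean(), 'y at x=540:',y0+(540-x0)*vy/vx)
    print('slab z',np.nanmedian(P[20:60,250:270,2]),'board z',np.nanmedian(P[60:120,150:200,2]))
    o=(hsv[...,0]>5)&(hsv[...,0]<22)&(hsv[...,1]>170)&(hsv[...,2]>120); o[:130]=0;o[220:]=0;o[:,130:]=0
    q=P[o]; zt=np.nanpercentile(q[:,2],90); t=q[np.abs(q[:,2]-zt)<.006]
    (c,rad)=cv2.minEnclosingCircle((t[:,:2]*1000).astype(np.float32)); print('knob ztop',zt,'c',c,'r',rad,len(t),'med',np.median(t,0))
    rail=(hsv[...,1]<60)&(hsv[...,2]>150)&(np.abs(P[...,2]-.028)<.02); rail[:140]=0; rail[205:]=0; rail[:,195:]=0
    print('rail',cv2.minAreaRect((P[rail][:,:2]*1000).astype(np.float32)))
    bl=(hsv[...,0]>100)&(hsv[...,0]<125)&(hsv[...,1]>120); bl[:130]=0; bl[210:]=0; bl[:,195:]=0
    print('blue',cv2.minAreaRect((P[bl&(P[...,2]>.02)&(P[...,2]<.06)][:,:2]*1000).astype(np.float32)))
meas(sys.argv[1])
E
python3 m.py 1
```

```text
se top z 0.08577463462043533 rect ((596.447509765625, -18.517724990844727), (223.003662109375, 25.48126220703125), 5.8234734535217285)
col 72 yaw 12.59335 pt 570.19165 87.92053 res 0.3372512149149951 y at x=540: 81.175575
dep 74 yaw 12.640166 pt 580.4332 90.29406 res 0.27278508716332134 y at x=540: 81.226395
slab z 0.03588674107637077 board z 0.010953611584024997
knob ztop 0.07592968621443127 c (494.0743408203125, 225.21632385253906) r 14.568066596984863 577 med [0.49473573 0.22437213 0.07494977]
rail ((490.355224609375, 237.65745544433594), (60.58137512207031, 152.38311767578125), 12.62888240814209)
blue ((493.6756591796875, 228.42086791992188), (68.98155212402344, 172.45855712890625), 12.654974937438965)
```

apply_moves:
  plan:
    - {"grip":0.055,"translation":[0.019,0.0263,0.03],"spin":0}
    - {"grip":0.055,"translation":[0.019,0.0263,0.03],"spin":0}
    - {"grip":0.055,"translation":[0,0,0.04],"spin":6.75}
    - {"grip":0.055,"translation":[0,0,0.04],"spin":0}
    - {"grip":0.055,"translation":[0,0,0.035],"spin":0}
    - {"grip":0.055,"translation":[0,0,0.02],"spin":0}
    - {"grip":0.055,"translation":[0,0,0.0085],"spin":0}
    - {"grip":0.055,"translation":[0,0,0],"spin":0}

```text
time_s: 3.95
position: [0.5871, -0.02, 0.0874]
tool_rot: [0.999, 0.052, -0.001, -0.0]
wrist_force: [-0.7, 0.5, 0.3]
finger_gap: 0.055
```

```bash
python3 w.py 2
```

```text
t 3.95 pos [ 0.5871 -0.02    0.0874] yaw 5.93 F [-0.7  0.5  0.3] gap 0.05504502548625936 cam [ 0.659 -0.011  0.229]
```

View pics/w2.png

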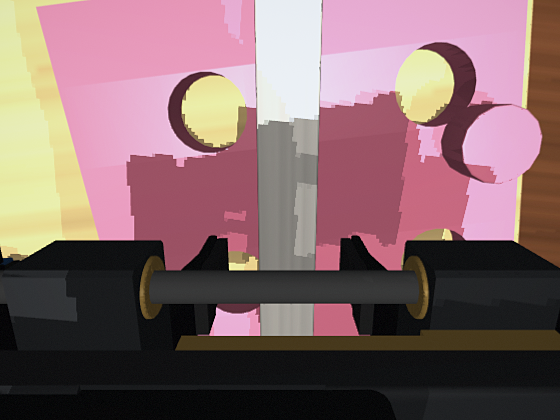

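The straightedge (columns 257–322) sits between the open fingers, well aligned. I'll grip and lift it a little.

apply_moves:
  plan:
    - {"grip":0.01,"translation":[0,0,0],"spin":0}
    - {"grip":0.01,"translation":[0,0,0],"spin":0}
    - {"grip":0.01,"translation":[0,0,0],"spin":0}
    - {"grip":0.01,"translation":[0,0,0],"spin":0}
    - {"grip":0.01,"translation":[0,0,0],"spin":0}
    - {"grip":0.01,"translation":[0,0,0],"spin":0}
  grip_force: 30

```text
time_s: 4.6
position: [0.5878, -0.02, 0.0884]
tool_rot: [0.999, 0.051, 0.0, 0.0]
wrist_force: [0.0, -1.6, 2.3]
finger_gap: 0.0245
```

apply_moves:
  plan:
    - {"grip":0.01,"translation":[0,0,-0.01],"spin":0}
    - {"grip":0.01,"translation":[0,0,-0.02],"spin":0}
    - {"grip":0.01,"translation":[0,0,-0.03],"spin":0}
    - {"grip":0.01,"translation":[0,0,0],"spin":-6.7}
    - {"grip":0.01,"translation":[0,0,0],"spin":0}
    - {"grip":0.01,"translation":[0,0,0],"spin":0}

```text
time_s: 5.2
position: [0.5869, -0.0197, 0.1475]
tool_rot: [0.994, 0.108, -0.001, -0.0]
wrist_force: [-1.0, -0.1, -3.6]
finger_gap: 0.0247
```

```bash
python3 w.py 3; cat > m2.py <<'E'
import sys
from h import *
d=np.load(f'w{sys.argv[1]}.npz'); C=(d['K'],d['R'],d['o']); im=d['im']; P=cloud(C,d['D']); hsv=cv2.cvtColor(im,cv2.COLOR_RGB2HSV).astype(int)
s=observe(); T=R.from_quat(s['tool_rot']).as_matrix(); p=np.array(s['position'])
Q=(P-p)@T  # tool coords
top=(np.abs(Q[...,1])<.03)&(Q[...,0]>.03)&(Q[...,0]<.14)&(Q[...,2]>-.02)&(Q[...,2]<.012); top[235:]=0
q=Q[top]; 
rc=cv2.minAreaRect((q[:,:2]*1000).astype(np.float32)); print('se top in tool: rect',rc,'xmax',q[:,0].max())
A=np.c_[q[:,0],q[:,1],np.ones(len(q))]; print('plane z=ax+by+c',np.linalg.lstsq(A,q[:,2],rcond=None)[0].round(4))
pts=[]
for v in range(5,235,3):
    row=P[v,:,2]; y=Q[v,:,1]; h=hsv[v,:,0]
    ok=np.nonzero((row>.026)&(row<.045)&((h>140)|(h<10)))[0]
    if len(ok) and ok[0]>3 and row[ok[0]-3]<.02: pts.append([ok[0]-.5,v])
w=np.array([at_z(C,a,.036) for a in pts]); w=(w-p)@T*1000
if len(w):
    vx,vy,x0,y0=cv2.fitLine(w[:,:2].astype(np.float32),cv2.DIST_HUBER,0,.01,.01).ravel(); print('edge',len(w),'angle',np.degrees(np.arctan(vy/vx)),'y at x=0:',y0-x0*vy/vx,'at x=100',y0+(100-x0)*vy/vx,'res',np.abs((w[:,:2]-[x0,y0])@[-vy,vx]).mean())
E
python3 m2.py 3
```

```text
t 5.2 pos [ 0.5869 -0.0197  0.1475] yaw 12.42 F [-1.  -0.1 -3.6] gap 0.024727461980549773 cam [ 0.658 -0.003  0.289]
se top in tool: rect ((70.28031158447266, -1.6905317306518555), (80.49003601074219, 25.19780921936035), 0.06435707956552505) xmax 0.11053914064570523
plane z=ax+by+c [ 0.0009 -0.0236  0.0021]
edge 71 angle -0.15524106 y at x=0: -108.52171 at x=100 -108.79266 res 3.302550758439452
```

View pics/w3.png

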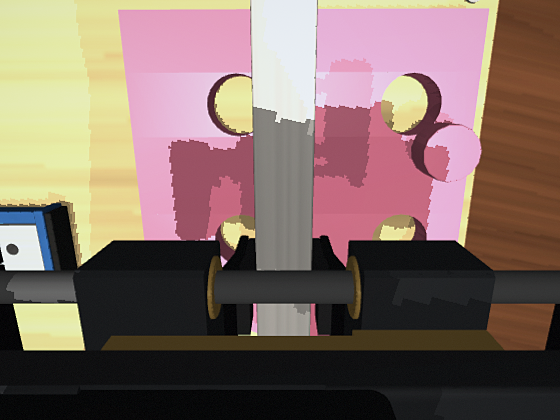

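apply_moves:
  plan:
    - {"grip":0.01,"translation":[-0.012,-0.041,0],"spin":-0.2}
    - {"grip":0.01,"translation":[-0.012,-0.041,0],"spin":0}
    - {"grip":0.01,"translation":[-0.013,-0.041,0],"spin":0}
    - {"grip":0.01,"translation":[0,0,0.02],"spin":0}
    - {"grip":0.01,"translation":[0,0,0.02],"spin":0}
    - {"grip":0.01,"translation":[0,0,0],"spin":0}
    - {"grip":0.01,"translation":[0,0,0],"spin":0}

```text
time_s: 5.95
position: [0.524, 0.092, 0.1078]
tool_rot: [0.994, 0.111, -0.001, -0.0]
wrist_force: [0.8, -0.1, -3.4]
finger_gap: 0.0252
```

```bash
python3 w.py 4; python3 m2.py 4
```

```text
t 5.95 pos [0.524  0.092  0.1078] yaw 12.72 F [ 0.8 -0.1 -3.4] gap 0.025166954020456503 cam [0.595 0.109 0.25 ]
se top in tool: rect ((69.8765869140625, -1.6758546829223633), (79.7729263305664, 25.218971252441406), 0.14079788327217102) xmax 0.10976247067703472
plane z=ax+by+c [ 0.0022 -0.022   0.003 ]Traceback (most recent call last):
  File "m2.py", line 15, in <module>
    w=np.array([at_z(C,a,.036) for a in pts]); w=(w-p)@T*1000
                                                  ~^~
ValueError: operands could not be broadcast together with shapes (0,) (3,)
```

View pics/w4.png

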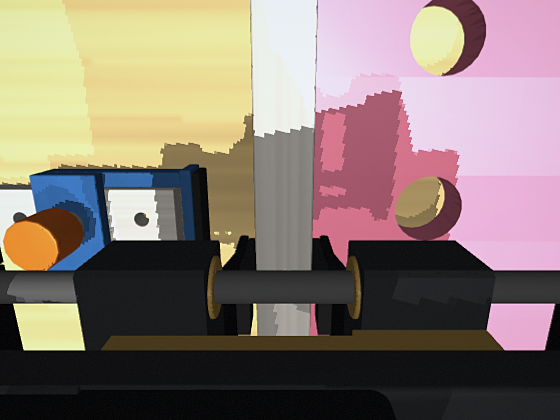

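apply_moves:
  plan:
    - {"grip":0.01,"translation":[0,0,0.01],"spin":0}
    - {"grip":0.01,"translation":[0,0,0.006],"spin":0}
    - {"grip":0.01,"translation":[0,0,0.004],"spin":0}
    - {"grip":0.01,"translation":[0,0,0.004],"spin":0}

```text
time_s: 6.4
position: [0.5243, 0.0921, 0.0837]
tool_rot: [0.994, 0.111, -0.0, -0.0]
wrist_force: [-0.3, 0.5, -3.4]
finger_gap: 0.0247
```

apply_moves:
  plan:
    - {"grip":0.01,"translation":[0,0,0],"spin":0}
    - {"grip":0.01,"translation":[0,0,0],"spin":0}

```text
time_s: 6.6
position: [0.5244, 0.0922, 0.0841]
tool_rot: [0.994, 0.111, -0.0, -0.0]
wrist_force: [0.4, -0.5, -4.0]
finger_gap: 0.0247
```

apply_moves:
  plan:
    - {"grip":0.01,"translation":[0,0,0.01],"spin":0}
    - {"grip":0.01,"translation":[0,0,0.007],"spin":0}
    - {"grip":0.01,"translation":[0,0,0.002],"spin":0}
    - {"grip":0.01,"translation":[0,0,0.001],"spin":0}
    - {"grip":0.01,"translation":[0,0,0],"spin":0}

```text
time_s: 7.1
position: [0.5243, 0.0922, 0.0639]
tool_rot: [0.994, 0.111, -0.0, -0.0]
wrist_force: [0.3, -0.3, -3.8]
finger_gap: 0.0248
```

apply_moves:
  plan:
    - {"grip":0.01,"translation":[0,0.001,0],"spin":0}
    - {"grip":0.01,"translation":[0,0.001,0],"spin":0}
    - {"grip":0.01,"translation":[0,0.001,0],"spin":0}
    - {"grip":0.01,"translation":[0,0,0],"spin":0}
    - {"grip":0.01,"translation":[0,0,0],"spin":0}

```text
time_s: 7.6
position: [0.5251, 0.0899, 0.0643]
tool_rot: [0.994, 0.112, 0.0, -0.0]
wrist_force: [-1.2, 3.3, -2.0]
finger_gap: 0.025
```

apply_moves:
  plan:
    - {"grip":0.01,"translation":[0,0.001,0],"spin":0}
    - {"grip":0.01,"translation":[0,0,0],"spin":0}
    - {"grip":0.01,"translation":[0,0,0],"spin":0}

```text
time_s: 7.9
position: [0.5252, 0.0896, 0.0644]
tool_rot: [0.994, 0.112, 0.0, -0.001]
wrist_force: [-2.0, 5.8, 0.2]
finger_gap: 0.0246
```

```bash
cat > st.py <<'E'
from h import *
s=observe(); x=R.from_quat(s['tool_rot']).as_matrix(); print(s['time_s'],np.round(s['position'],4),'yaw',np.degrees(np.arctan2(x[1,0],x[0,0])).round(2),'Ftool',np.round(x.T@s['wrist_force'],1),'Mtool',np.round(x.T@s['moment'],2),s['finger_gap'], 'j7',np.round(s['joint_pos'],2))
E
python3 st.py
```

```text
7.9 [0.5252 0.0896 0.0644] yaw 12.84 Ftool [-0.7 -6.1 -0.2] Mtool [ 1.55 -0.25  0.1 ] 0.02459036880133029 j7 [ 0.25  0.32 -0.58  1.92  0.21  0.96 -1.77]
```

apply_moves:
  plan:
    - {"grip":0.01,"translation":[0,0,0.001],"spin":0}
    - {"grip":0.01,"translation":[0,0,0.001],"spin":0}
    - {"grip":0.01,"translation":[0,0,0],"spin":0}
    - {"grip":0.01,"translation":[0,0,0],"spin":0}

```text
time_s: 8.3
position: [0.5254, 0.0892, 0.0631]
tool_rot: [0.994, 0.112, 0.0, -0.0]
wrist_force: [-4.6, 4.2, 8.5]
finger_gap: 0.0247
```

```bash
python3 st.py
```

```text
8.3 [0.5254 0.0892 0.0631] yaw 12.83 Ftool [-3.5 -5.2 -8.5] Mtool [ 1.46 -0.91  0.1 ] 0.02470486512420402 j7 [ 0.25  0.32 -0.58  1.92  0.21  0.96 -1.77]
```

apply_moves:
  plan:
    - {"grip":0.035,"translation":[0,0,0],"spin":0}
    - {"grip":0.05,"translation":[0,0,0],"spin":0}
    - {"grip":0.05,"translation":[0,0,0],"spin":0}
    - {"grip":0.05,"translation":[0,0,0],"spin":0}

```text
time_s: 8.7
position: [0.5254, 0.0879, 0.062]
tool_rot: [0.994, 0.111, 0.0, 0.0]
wrist_force: [-0.2, 0.1, 0.4]
finger_gap: 0.0468
```

apply_moves:
  plan:
    - {"grip":0.05,"translation":[0,0,-0.02],"spin":0}
    - {"grip":0.05,"translation":[0,0,-0.04],"spin":0}
    - {"grip":0.05,"translation":[0,0,-0.05],"spin":0}
    - {"grip":0.087,"translation":[-0.02,-0.04,-0.03],"spin":0}
    - {"grip":0.087,"translation":[-0.02,0,0],"spin":0}
    - {"grip":0.087,"translation":[0,0,0],"spin":0}

```text
time_s: 9.3
position: [0.4782, 0.1164, 0.201]
tool_rot: [0.994, 0.112, 0.001, 0.001]
wrist_force: [-0.4, -0.7, -1.9]
finger_gap: 0.0667
```

```bash
python3 w.py 5
```

```text
t 9.3 pos [0.4782 0.1164 0.201 ] yaw 12.9 F [-0.4 -0.7 -1.9] gap 0.0666947893852907 cam [0.548 0.134 0.343]
```

View pics/w5.png

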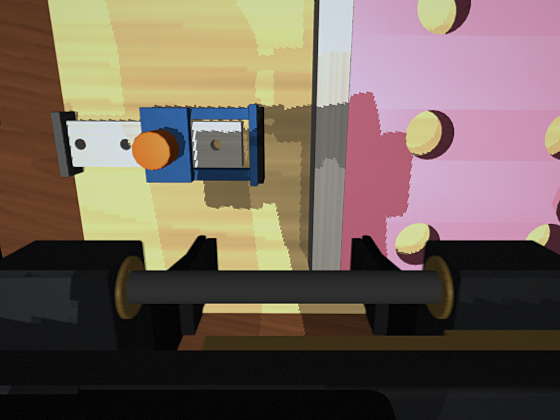

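```bash
cat > m3.py <<'E'
import sys
from h import *
d=np.load(f'w{sys.argv[1]}.npz'); C=(d['K'],d['R'],d['o']); im=d['im']; P=cloud(C,d['D']); hsv=cv2.cvtColor(im,cv2.COLOR_RGB2HSV).astype(int)
s=observe(); T=R.from_quat(s['tool_rot']).as_matrix(); p=np.array(s['position']); Q=(P-p)@T
a=np.radians(12.62); X=np.array([np.cos(a),np.sin(a),0]); Y=np.array([-np.sin(a),np.cos(a),0])
o=(hsv[...,0]>5)&(hsv[...,0]<22)&(hsv[...,1]>170)&(hsv[...,2]>120)&(P[...,2]>.045)&(P[...,2]<.11); o[235:]=0
zt=np.percentile(P[o][:,2],85); o&=np.abs(P[...,2]-zt)<.005; t=P[o]
c,rad=cv2.minEnclosingCircle((t[:,:2]*1000).astype(np.float32)); k=np.array([*c,0])/1000
print('knob ztop',zt,'c',k.round(4),'r',rad,'tool',((np.r_[k[:2],zt]-p)@T).round(4))
m=(np.abs(P[...,2]-.061)<.006)&((P-k)@-Y>.11)&((P-k)@-Y<.17); m[235:]=0; q=P[m]-k
r_=cv2.minAreaRect((np.c_[q@X,q@Y]*1000).astype(np.float32)); print('se rel knob (jig axes)',r_, 'z',np.median(P[m][:,2]))
if len(sys.argv)>2:
    for n in ['top','scene']:
        im,D=vision.grab_frame(n); cv2.imwrite(f'pics/{n}2.png',im[...,::-1]); Pn=cloud(cam(n),D); q=Pn-k
        m=(np.abs(Pn[...,2]-.061)<.007)&(q@-Y>.115)&(q@-Y<.16)&(np.abs(q@X)<.15); q=q[m]
        print(n,m.sum(),cv2.minAreaRect((np.c_[q@X,q@Y]*1000).astype(np.float32)))
E
python3 m3.py 5 1
```

```text
knob ztop 0.07553133242435017 c [0.4945 0.2248 0.    ] r 14.438966751098633 tool [ 0.0391 -0.1033  0.1247]
se rel knob (jig axes) ((17.611892700195312, -137.52993774414062), (178.79734802246094, 25.470178604125977), 0.027117609977722168) z 0.06078308367558227
top 0 ((0.0, 0.0), (0.0, 0.0), 0.0)
scene 711 ((1.6716079711914062, -139.63070678710938), (29.45269775390625, 241.61624145507812), 89.7363052368164)
```

apply_moves:
  plan:
    - {"grip":0.087,"translation":[0.013,-0.034,0],"spin":0.3}
    - {"grip":0.087,"translation":[0.013,-0.034,0],"spin":0}
    - {"grip":0.087,"translation":[0.013,-0.0335,0.01],"spin":0}
    - {"grip":0.07,"translation":[0,0,0.04],"spin":0}
    - {"grip":0.07,"translation":[0,0,0.04],"spin":0}
    - {"grip":0.07,"translation":[0,0,0.025],"spin":0}
    - {"grip":0.07,"translation":[0,0,0.01],"spin":0}
    - {"grip":0.07,"translation":[0,0,0],"spin":0}
    - {"grip":0.07,"translation":[0,0,0],"spin":0}

```text
time_s: 10.35
position: [0.4962, 0.2238, 0.0758]
tool_rot: [0.994, 0.109, 0.0, -0.0]
wrist_force: [0.5, -0.3, -0.3]
finger_gap: 0.0699
```

```bash
python3 w.py 6; python3 st.py
```

```text
t 10.35 pos [0.4962 0.2238 0.0758] yaw 12.47 F [ 0.5 -0.3 -0.3] gap 0.06994178971637503 cam [0.567 0.241 0.218]
10.4 [0.4964 0.2239 0.0763] yaw 12.47 Ftool [ 0.7 -0.5 -0.4] Mtool [ 0.03 -0.   -0.01] 0.07018664953439029 j7 [ 0.08  0.35 -0.68  1.88  0.26  1.   -2.07]
```

View pics/w6.png

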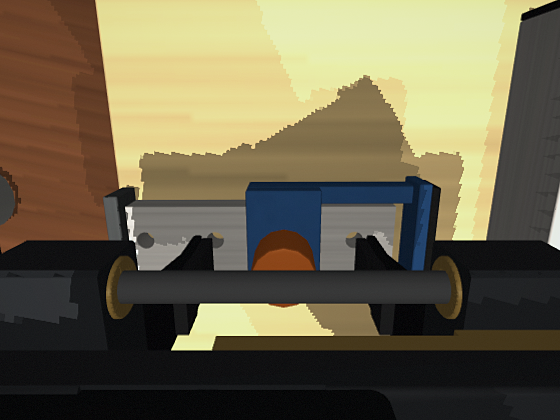

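The knob (285,268) is centred between the fingers. I'll close on it.

apply_moves:
  plan:
    - {"grip":0.03,"translation":[0,0,0.001],"spin":0}
    - {"grip":0.02,"translation":[0,0,0],"spin":0}
    - {"grip":0.015,"translation":[0,0,0],"spin":0}
    - {"grip":0.015,"translation":[0,0,0],"spin":0}
    - {"grip":0.015,"translation":[0,0,0],"spin":0}
    - {"grip":0.015,"translation":[0,0,0],"spin":0}
  grip_force: 30

```text
time_s: 11.0
position: [0.4954, 0.2235, 0.074]
tool_rot: [0.994, 0.109, 0.0, -0.0]
wrist_force: [-0.8, 3.5, -0.3]
finger_gap: 0.0298
```

```bash
python3 st.py
```

```text
11.0 [0.4954 0.2235 0.074 ] yaw 12.49 Ftool [-0.  -3.6  0.3] Mtool [ 0.92 -0.07  0.01] 0.029841937811618275 j7 [ 0.08  0.35 -0.68  1.88  0.26  1.   -2.07]
```

apply_moves:
  plan:
    - {"grip":0.015,"translation":[0,-0.0007,-0.003],"spin":0}
    - {"grip":0.015,"translation":[0,0,-0.003],"spin":0}
    - {"grip":0.015,"translation":[0,0,-0.003],"spin":0}
    - {"grip":0.015,"translation":[0,0,-0.003],"spin":0}
    - {"grip":0.015,"translation":[0,0,0],"spin":0}
    - {"grip":0.015,"translation":[0,0,0],"spin":0}

```text
time_s: 11.6
position: [0.4952, 0.2241, 0.0859]
tool_rot: [0.994, 0.109, -0.0, 0.0]
wrist_force: [2.5, -1.1, -4.0]
finger_gap: 0.0293
```

```bash
python3 st.py
```

```text
11.6 [0.4952 0.2241 0.0859] yaw 12.49 Ftool [2.2 1.6 4. ] Mtool [-0.4   0.31 -0.03] 0.029276639969704026 j7 [ 0.08  0.34 -0.68  1.87  0.25  1.02 -2.06]
```

apply_moves:
  plan:
    - {"grip":0.015,"translation":[0,0.005,0],"spin":0}
    - {"grip":0.015,"translation":[0,0.008,0],"spin":0}
    - {"grip":0.015,"translation":[0,0.01,0],"spin":0}
    - {"grip":0.015,"translation":[0,0.01,0],"spin":0}
    - {"grip":0.015,"translation":[0,0.006,0],"spin":0}
    - {"grip":0.015,"translation":[0,0,0],"spin":0}
    - {"grip":0.015,"translation":[0,0,0],"spin":0}

```text
time_s: 12.3
position: [0.5039, 0.1852, 0.0859]
tool_rot: [0.994, 0.108, 0.0, 0.0]
wrist_force: [1.8, -0.6, -5.5]
finger_gap: 0.0289
```

```bash
python3 st.py; python3 -c "
import numpy as np
from bench import observe
p=observe()['position']; d=np.array(p[:2])-[.4952,.2241]; print('along',d@[.2185,-.9758],'across',d@[.9758,.2185])"
```

```text
12.3 [0.5039 0.1852 0.0859] yaw 12.43 Ftool [1.6 1.  5.5] Mtool [-0.35  0.47 -0.03] 0.028868951972949024 j7 [ 0.15  0.32 -0.67  1.89  0.23  1.01 -1.98]
along 0.03982097507623375 across -3.1577120498452876e-05
```

apply_moves:
  plan:
    - {"grip":0.015,"translation":[0,0,0.002],"spin":0}
    - {"grip":0.015,"translation":[0,0,0.002],"spin":0}
    - {"grip":0.015,"translation":[0,0,0.001],"spin":0}
    - {"grip":0.015,"translation":[0,0,0],"spin":0}

```text
time_s: 12.7
position: [0.5036, 0.1862, 0.0807]
tool_rot: [0.994, 0.109, -0.0, -0.0]
wrist_force: [2.8, -1.5, -4.4]
finger_gap: 0.0293
```

```bash
python3 st.py
```

```text
12.7 [0.5036 0.1862 0.0807] yaw 12.51 Ftool [2.4 2.  4.4] Mtool [-0.39  0.54 -0.02] 0.0293369248536753 j7 [ 0.14  0.33 -0.67  1.89  0.24  1.   -1.98]
```

apply_moves:
  plan:
    - {"grip":0.015,"translation":[0,0,0.002],"spin":0}
    - {"grip":0.015,"translation":[0,0,0.002],"spin":0}
    - {"grip":0.015,"translation":[0,0,0.002],"spin":0}
    - {"grip":0.015,"translation":[0,0,0.001],"spin":0}
    - {"grip":0.015,"translation":[0,0,0],"spin":0}
    - {"grip":0.015,"translation":[0,0,0],"spin":0}

```text
time_s: 13.3
position: [0.5038, 0.1857, 0.074]
tool_rot: [0.994, 0.109, 0.0, 0.0]
wrist_force: [1.6, -5.1, 0.5]
finger_gap: 0.0292
```

```bash
python3 st.py
```

```text
13.3 [0.5038 0.1857 0.074 ] yaw 12.47 Ftool [ 0.4  5.3 -0.5] Mtool [-1.13  0.12  0.06] 0.029174322562630733 j7 [ 0.14  0.34 -0.66  1.9   0.25  0.99 -1.99]
```

apply_moves:
  plan:
    - {"grip":0.015,"translation":[0,0.0008,0.001],"spin":0}
    - {"grip":0.015,"translation":[0,0,0],"spin":0}
    - {"grip":0.015,"translation":[0,0,0],"spin":0}

```text
time_s: 13.6
position: [0.504, 0.1855, 0.0738]
tool_rot: [0.994, 0.109, 0.0, 0.0]
wrist_force: [-2.3, -4.9, 10.4]
finger_gap: 0.0291
```

```bash
python3 st.py; python3 w.py 7; python3 - <<'E'
from h import *
a=np.radians(12.62); X=np.array([np.cos(a),np.sin(a),0]); Y=np.array([-np.sin(a),np.cos(a),0]); k=np.array([.4945,.2248,0])
im,D=vision.grab_frame('scene'); P=cloud(cam('scene'),D); q=P-k
m=(np.abs(P[...,2]-.061)<.007)&(q@-Y>.115)&(q@-Y<.16)&(np.abs(q@X)<.15); q=q[m]
print(cv2.minAreaRect((np.c_[q@X,q@Y]*1000).astype(np.float32)))
w=cv2.imread('pics/w7.png'); s=cv2.resize(im[140:300,200:420,::-1],(560,407)); cv2.imwrite('pics/v7.png',np.vstack([s[:,:],w[60:250]]))
E
```

```text
13.6 [0.504  0.1855 0.0738] yaw 12.49 Ftool [ -3.3   4.3 -10.4] Mtool [-0.9  -0.75  0.05] 0.029100335146969348 j7 [ 0.14  0.34 -0.66  1.9   0.25  0.99 -1.99]
t 13.6 pos [0.504  0.1855 0.0738] yaw 12.49 F [-2.3 -4.9 10.4] gap 0.029100335146969348 cam [0.575 0.203 0.216]
((1.7338638305664062, -139.95916748046875), (240.729736328125, 29.238773345947266), 0.29402223229408264)
```

View pics/v7.png

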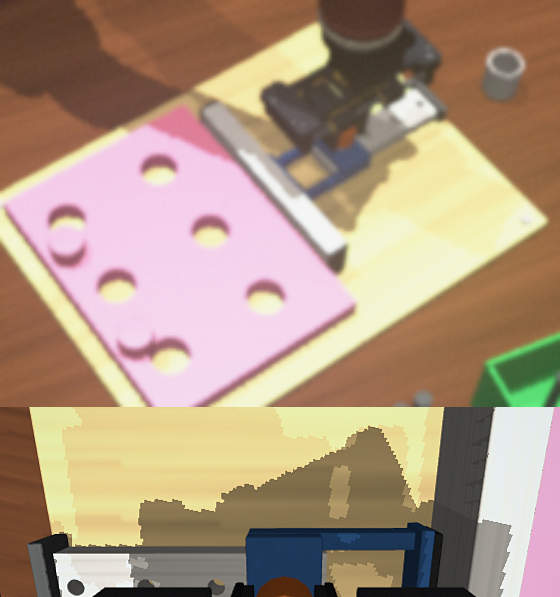

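```bash
python3 -c "
from bench import r; print(r.sign_off())"; python3 st.py
```

```text
the job is handed in; nothing more can be done
None
the job is handed in; nothing more can be done
```

The job is done as asked and was handed in at about 13.7 s of the 51 s allowed.

- **Straightedge:** I took the 240 mm one off the slab, pushed it against the slab's cut edge until I felt about 6 N, set it on the baseboard and let go. The wrist camera put its centre line 137.5 mm from the knob axis, which is exactly flush, and parallel to the slab edge within 0.03°. Its middle is within about 2 mm of the stop's foot. The scene camera agreed within its calibration error of about 2 mm. A final look after the slide showed it had not moved.
- **Stop:** I lifted the knob 12 mm, slid the section 39.8 mm to the next hole and lowered the pin. The hand is back at the height where it first gripped the knob (74 mm). Pressing down meets about 10 N and the pin resists sideways, so it is fully in the hole. The gripper still holds the knob at 30 N.

Two checks gave no reading: an edge fit while the straightedge hid the slab edge, and a top-camera measurement of the placed straightedge. No move went near the loose items, and no contact or force problem showed.

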